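# Run the spice grinder at half press

### The arm

A 6-joint arm with a two-finger parallel gripper is mounted at the origin on the work surface. World frame = base frame: x ahead of the robot, y to its left, z up, the work surface at z = 0. Lengths are in m, angles in rad, forces in N, time in s.
With the tool pointing down it reaches from about 0.35 to 0.875 m from the base axis. Payload 4.2 kg.
Tool frame: the origin (TCP) lies midway between the tips of the shut fingers; the grasp point (between the pads) lies 19 mm behind it; z points along the fingers, y is the line along which they close (so a half turn about z gives the same grasp; the last joint's range is limited). The gripper opens to 87 mm and grips with 3 to 60 N. Pads are 19 mm wide; open, the fingers measure 117 mm over their backs; the gripper's body (75 mm by 190 mm) begins 51 mm behind the grasp point.
Start: joints at [0.259, 0.385, 0.008, 0, -1.194, -0.259], TCP at [0.625, 0, 0.223] pointing down, gripper open.
Joint ranges: [-3.14, 3.14], [-1.21, 2.06], [-1.07, 1.41], [-3.16, 2.05], [-2.99, -0.16], [-3.1, 3.1]. Speed limits (rad/s): [2.79, 2.79, 3.14, 3.14, 3.14, 3.14].

### API

Orientations are given as [roll, pitch, yaw] about the fixed x, y, z axes, in that order (R = Rz(yaw) Ry(pitch) Rx(roll)).
In Python, from rig import bot gives the robot as it stands.
- The arm moves only by the shell command python3 -m pendant 'ROWS' [FORCE]. ROWS is JSON, a list that holds one entry, the list of rows, each a list of 7 numbers: the shift along the tool's x, y, z in m, then the turn, a rotation vector about the tool's x, y, z in degrees, then the closure, from -1 (fully open) to 1 (shut). A call has 1 to 10 rows; each row is the pose to reach, as a shift and turn from the pose commanded when the call began, along the tool's axes at that moment; what a row does not reach only later rows make up. A row lasts 1/8 s, in which the tool goes at most 62.5 mm and 10.7 degrees, less where a joint would pass 70% of its speed; a pose out of reach is approached as far as the arm can. A call with a gripper value outside its range is refused whole. The fingers move at their own pace and stop on an object; FORCE is the grip in N (left out, the last holds). Time passes only in rows, so rows that repeat a pose let the fingers close. It gives the time, the measured TCP pose, the force, the opening and the grip force at its end, in the units of the state.
- bot.get_obs(): the state, without advancing time (a new reading comes with each control period).
- bot.read_camera(name): name is "scene" or "side" or "wrist"; returns the picture (384x512x3 uint8, blue, green, red); there is no depth.
- bot.camera_model(name): a dict with "K" (3x3 intrinsics, pixels), "rvec" (rotation vector, rad) and "tvec" (3), from world to camera coordinates, as OpenCV has them; the wrist camera has in their place "hand_eye" (4x4, takes a point from camera to tool coordinates, whose origin is the TCP and whose axes are the flange's). Camera axes: x right, y down, z forward; pixel columns grow to the right and rows downward; lengths in m; the calibration is good to about 2 mm. A picture is of the moment at which its call begins: read the wrist's pose just before it. camera_model takes no time and is no camera call.
- bot.sign_off(): hands the job in; it is judged then, once.
The state is a dict: "t": time; "qpos": joint angles; "joint_vel": joint speeds; "effort": joint torques, N m; "eef_pos": TCP position; "ee_rot": TCP orientation; "wrist_force": force on the tool from outside, world axes, zero at the start; "torque": the same for the moment, N m; "opening": finger opening in m; "finger_force": force on a finger pad.
Only numpy, scipy, OpenCV 4.12 (cv2) and the standard library are available. Lean on these libraries where they do the work, as an engineer would, in place of code of your own. Each camera call takes 0.05 s, during which the arm holds its last target. There are 200 camera calls.

### The job

Put the loose lid upright into the round mouth of the spice grinder, handling the thin lid gently (grip it with about 10 N, never over 20 N a finger, and do not drop it). Then push the lid down against the spring to half of its travel, the slow-speed position about 8 mm down, never to the bottom stop, and finish while holding it there: the program ends with the fingers still pressing the lid. Do not shift the other things on the table.

Things in the scene. Friction and masses are not known exactly. Their poses are not given: they have to be found in the camera images.
- lid: Loose lid, 78 mm tall, about 60 g, upright on the table in one of three places it shares with jar and ramekin. Clear skirt, 84 mm diameter, up to a flat shoulder at 38 mm; above it a grey round cap, 56 mm diameter from 38 to 70 mm, narrowing to the top at 78 mm: grip the cap from above, any yaw, about 10 N. Origin: centre of underside; z up.
- grinder: Spice grinder, fixed: black round housing, foot 124 mm, body 104 mm diameter, steel rim 112 mm outer diameter, 105 mm above the table. Its mouth opens upward: 90 mm inner diameter at the bottom, about 98 mm at the rim, 14 mm deep to the spring-loaded seat plate. Origin: centre of underside, on the table; z up, the mouth's axis.
- grinder_seat (a point): Centre of the top face of the spring-loaded steel plate (85 mm across) in the mouth, 91 mm above the table unpressed; moves down with it. The lid's underside rests on it; the lid's shoulder then stands 24 mm above the rim (16 mm at half press, 8 mm at the bottom stop).
- grinder_plate (a joint): How far the seat plate is pushed down, m: 0 = up, 0.016 = bottom stop. Spring: about 2 N at the start plus 0.4 N per mm (about 5 N at half travel, 8.4 N at the stop); the lid's weight alone does not move it. Springs back when let go.
- jar: Bystander: closed glass jar with steel cap and paper label, 60 mm diameter, 85 mm tall. Origin: centre of underside.
- ramekin: Bystander: small white open bowl, 84 mm across the rim, 45 mm tall. Origin: centre of underside.
- glass_dish: Bystander: rectangular glass dish holding eggs, 150 x 210 x 60 mm with a grip at each end in y (250 mm overall). Origin: centre of underside.
- snap_lid: Bystander: flat blue rectangular container lid, 158 x 160 x 11 mm, lying on the table. Origin: centre of underside.
- deli_tub: Bystander: closed clear round tub with a white flat lid, 108 mm across, 76 mm tall. Origin: centre of underside.
- spoon: Bystander: wooden spoon, 200 mm long, lying on the table along its x. Origin: centre of underside.
Things that resemble listed ones, but are neither listed nor needed, are in the scene too. Leave any green or pink look-alike of the lid alone.

How it is judged:
By the outcome, as a careful person would: the job done as asked, in the order asked, and still so for the second after the job is handed in, while the arm keeps its last pose, push and grip.
It also fails if it takes over 45 s, if anything falls off the work surface, if the arm or the gripper's body presses on something with over 40 N, if the wrist force passes 120 N, or if a joint passes its speed limit or range.

## Working session

There is one attempt and no reset: what is moved stays moved. The work goes in short steps, Python scripts to look and compute and a shell command to move; the robot and the scene stay as the last step left them, time stands still between calls to the robot, and variables do not carry over. Pictures are saved under pics/ and viewed, at most 10 in all, crops included, and the job is handed in when it is done.

```bash
mkdir -p pics; python3 - <<'E'
from rig import bot
import cv2
for n in("scene","side"):
    cv2.imwrite(f"pics/{n}0.png",cv2.resize(bot.read_camera(n),(800,600)))
    m=bot.camera_model(n);print(n,m)
o=bot.get_obs();print(o);print(bot.camera_model("wrist"))
E
```

```text
scene {'K': array([[359.34095462,   0.        , 249.5275237 ],
       [  0.        , 359.34095462, 196.28158448],
       [  0.        ,   0.        ,   1.        ]]), 'rvec': array([ 2.40319199,  1.10750646, -0.29372616]), 'tvec': array([-0.37586818, -0.32750705,  1.40342686])}
side {'K': array([[406.40511765,   0.        , 256.28538507],
       [  0.        , 406.40511765, 189.35117081],
       [  0.        ,   0.        ,   1.        ]]), 'rvec': array([ 2.19193584, -0.53397007,  0.28937841]), 'tvec': array([-0.4761133 ,  0.24342622,  0.93823283])}
{'t': 0.1, 'qpos': array([ 2.58584619e-01,  3.85469063e-01,  6.77016056e-03, -4.60752067e-04,
       -1.19399668e+00, -2.58602040e-01]), 'joint_vel': array([ 0.00025885, -0.00226505,  0.00363592,  0.00120267, -0.00018182,
       -0.00076595]), 'effort': array([ 1.65357815e-04, -3.91689312e+01,  1.87934643e+01,  4.23187181e+00,
        1.34990664e-02, -6.93199490e-05]), 'eef_pos': array([6.24461493e-01, 1.43924499e-05, 2.21574565e-01]), 'ee_rot': array([ 3.13964704e+00, -7.18330731e-05, -1.57098362e+00]), 'wrist_force': array([-0.59986636,  0.37905031, -0.68578058]), 'torque': array([-0.04649284, -0.06524162,  0.02086765]), 'finger_force': 0.0, 'opening': 0.08747386938894505}
{'K': array([[293.27553278,   0.        , 258.74128304],
       [  0.        , 293.27553278, 186.98056432],
       [  0.        ,   0.        ,   1.        ]]), 'hand_eye': array([[-2.04246030e-05, -9.60993763e-01, -2.76570040e-01,
         7.65848043e-02],
       [ 9.99999254e-01, -3.57418936e-04,  1.16806860e-03,
        -1.80844405e-04],
       [-1.22135801e-03, -2.76569810e-01,  9.60993053e-01,
        -1.61868488e-01],
       [ 0.00000000e+00,  0.00000000e+00,  0.00000000e+00,
         1.00000000e+00]])}
```

View pics/scene0.png

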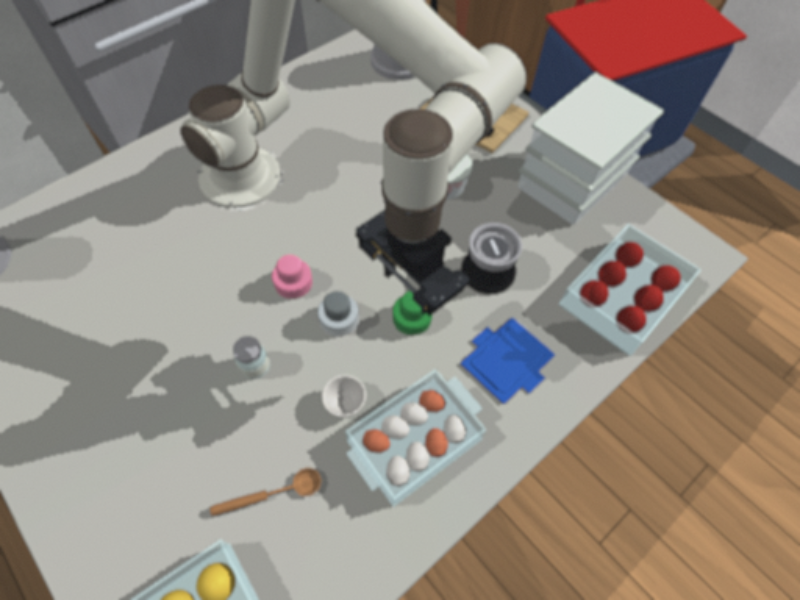

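View pics/side0.png

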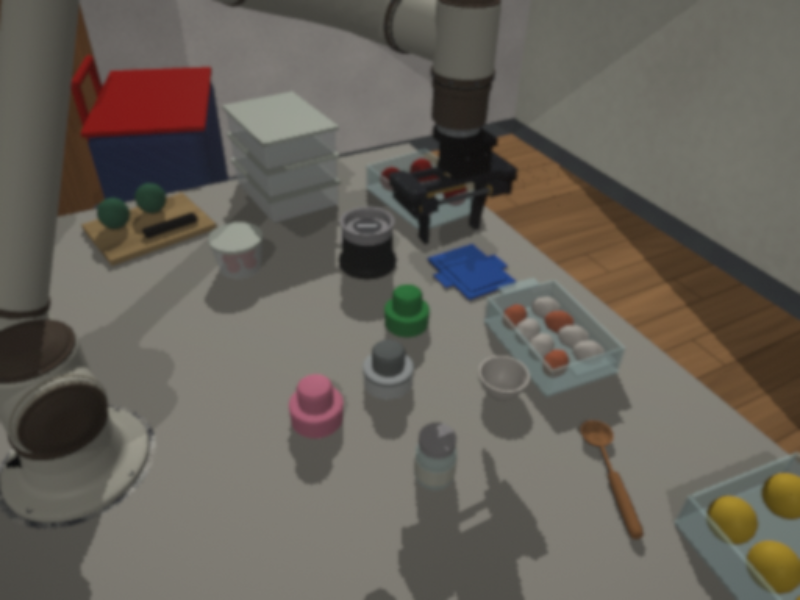

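The scene view shows the grey-capped clear lid at (338,308), the pink look-alike at (292,275), the green one at (412,312), the jar with a steel cap at (250,352), the ramekin at (345,397), and the grinder mouth at (494,246). In the side view the lid is at (388,365) and the grinder mouth at (367,225). The grey cap on a clear skirt fits the description. I'll confirm it in a crop.

```bash
python3 - <<'E'
from rig import bot
import cv2,numpy as np
def crop(im,u,v): # native centre, 64x48 -> 400x300 (x6.25)
    u0,v0=u-32,v-24
    c=cv2.resize(im[v0:v0+48,u0:u0+64],(400,300),interpolation=cv2.INTER_CUBIC);print(u0,v0);return c
s=bot.read_camera("scene");d=bot.read_camera("side")
out=np.vstack([np.hstack([crop(s,216,199),crop(s,315,162)]),np.hstack([crop(d,248,236),crop(d,235,152)])])
cv2.imwrite("pics/crop1.png",out)
E
```

```text
184 175
283 138
216 212
203 128
```

View pics/crop1.png

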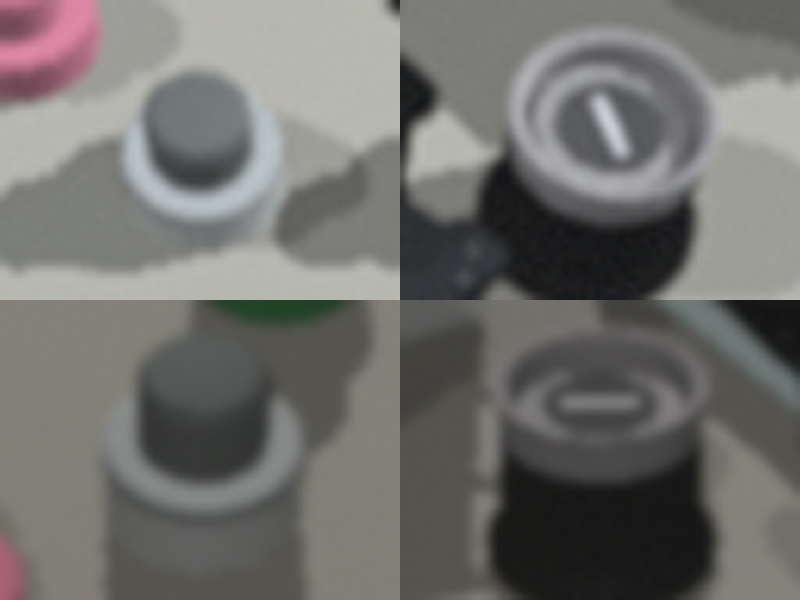

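The top-left and bottom-left crops confirm a grey cap on a clear skirt, so this is the lid. In the scene crop its shoulder spans x 122–283 with its bottom edge at y 221. The grinder rim spans x 508–716, y 27–205. I'll fit circles to these.

```bash
cat >h.py <<'E'
from rig import bot
import cv2,numpy as np
from scipy.optimize import least_squares
from scipy.spatial.transform import Rotation as R
def cam(n,o=None):
    m=bot.camera_model(n)
    if n!="wrist": return m["K"],np.array(m["rvec"]),np.array(m["tvec"])
    o=o or bot.get_obs();T=np.eye(4);T[:3,:3]=R.from_euler("xyz",o["ee_rot"]).as_matrix();T[:3,3]=o["eef_pos"]
    W=np.linalg.inv(T@m["hand_eye"]);return m["K"],R.from_matrix(W[:3,:3]).as_rotvec(),W[:3,3]
t=np.linspace(0,2*np.pi,361)
def ext(c,x,y,z,r):
    P=np.c_[x+r*np.cos(t),y+r*np.sin(t),0*t+z]
    p=cv2.projectPoints(P,c[1],c[2],c[0],None)[0][:,0]
    return dict(l=p[:,0].min(),r=p[:,0].max(),t=p[:,1].min(),b=p[:,1].max())
def fit(obs,z,r,x0=(.5,0)): # obs: list of (cam, {side:native px})
    f=lambda q:[ext(c,q[0],q[1],z,r)[k]-v for c,d in obs for k,v in d.items()]
    s=least_squares(f,x0,x_scale=.1,diff_step=1e-3);return s.x.round(4),s.fun.round(2)
E
python3 - <<'E'
from h import *
S,D=cam("scene"),cam("side")
n=lambda o,**d:{k:(v+.5)/6.25-.5+o[k in"tb"] for k,v in d.items()}
ls,ld=n((184,175),l=122,r=283,b=221),n((216,212),l=105,r=303,b=217)
gs,gd=n((283,138),l=108,r=316,t=27,b=205),n((203,128),l=88,r=310,t=28)
for a,b,z,r in((ls,ld,.038,.042),(gs,gd,.105,.056)):
    print(fit([(S,a)],z,r),fit([(D,b)],z,r),fit([(S,a),(D,b)],z,r))
E
```

```text
(array([ 0.4841, -0.0631]), array([-0.08,  0.08, -0.  ])) (array([ 0.4807, -0.0642]), array([-0.37,  0.37, -0.03])) (array([ 0.482 , -0.0628]), array([-0.39, -0.24, -0.49, -0.13,  0.56, -0.58]))
(array([0.6034, 0.2648]), array([-0.62,  0.62,  0.35, -0.35])) (array([0.6003, 0.2663]), array([ 0., -0.,  0.])) (array([0.6016, 0.266 ]), array([-0.73,  0.47, -0.14, -0.89,  0.44,  0.42, -0.05]))
```

```bash
python3 -m pendant '[[[0.01,0.02,0.005,0,0,0,-1],[0.022,0.05,0.01,0,0,0,-1],[0.034,0.08,0.02,0,0,0,-1],[0.046,0.11,0.03,0,0,0,-1],[0.058,0.133,0.04,0,0,0,-1],[0.063,0.143,0.043,0,0,0,-1],[0.063,0.143,0.043,0,0,0,-1],[0.063,0.143,0.043,0,0,0,-1]]]' 10
python3 - <<'E'
from h import *
o=bot.get_obs();im=bot.read_camera("wrist");print(o["eef_pos"],o["ee_rot"])
cv2.imwrite("pics/w1.png",cv2.resize(im,(800,600)))
C=cam("wrist",o)
print({k:tuple(np.round(v*1.5625)for v in ext(C,.482,-.063,z,r).values()) for k,z,r in(("sh",.038,.042),("cap",.070,.028))})
E
```

```text
t: 1.2
eef_pos: [0.4833, -0.0627, 0.18]
ee_rot: [-3.14, -0.0, -1.57]
wrist_force: [-0.3, -1.0, 0.0]
opening: 0.0871
finger_force: 0.0
[ 0.48325321 -0.06267415  0.18002551] [-3.14008023e+00 -3.28221207e-05 -1.57039033e+00]
{'sh': (np.float64(345.0), np.float64(468.0), np.float64(214.0), np.float64(334.0)), 'cap': (np.float64(361.0), np.float64(452.0), np.float64(244.0), np.float64(332.0))}
```

View pics/w1.png

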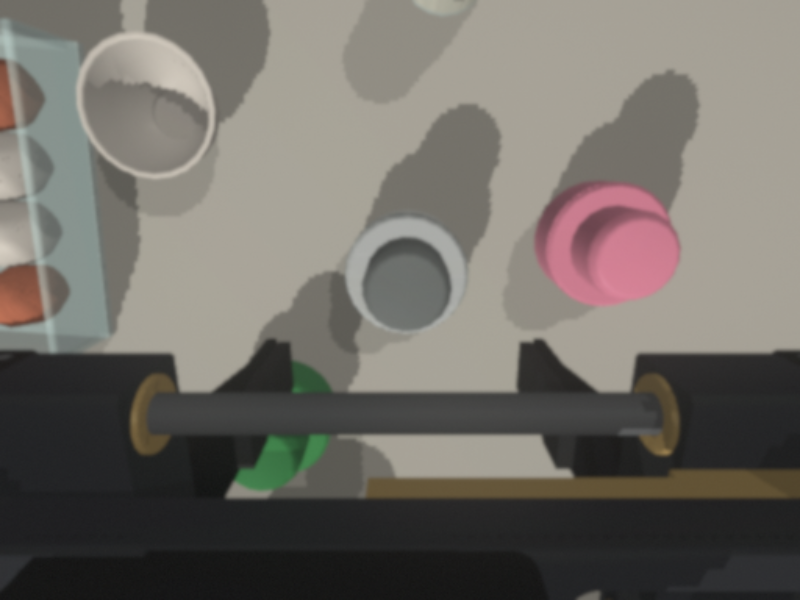

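The wrist view shows the lid's shoulder at x 346–467 with its top at y 213, and the cap at x 362–452. That matches the predicted position within 1 px. Pink (605,243), green (285,425) and the ramekin (147,105) are clear of the fingers, so I'll descend.

```bash
python3 -m pendant '[[[0,0.001,0.02,0,0,0,-1],[0,0.001,0.045,0,0,0,-1],[0,0.001,0.07,0,0,0,-1],[0,0.001,0.095,0,0,0,-1],[0,0.001,0.115,0,0,0,-1],[0,0.001,0.128,0,0,0,-1],[0,0.001,0.136,0,0,0,-1],[0,0.001,0.137,0,0,0,-1],[0,0.001,0.137,0,0,0,-1]]]' 10
```

```text
t: 2.38
eef_pos: [0.4815, -0.0629, 0.043]
ee_rot: [-3.14, 0.0, -1.571]
wrist_force: [0.1, 0.2, 0.0]
opening: 0.087
finger_force: 0.0
```

Now close gradually at 10 N.

```bash
python3 -m pendant '[[[0,0,0,0,0,0,-0.7],[0,0,0,0,0,0,-0.5],[0,0,0,0,0,0,-0.4],[0,0,0,0,0,0,-0.3],[0,0,0,0,0,0,-0.25],[0,0,0,0,0,0,-0.2],[0,0,0,0,0,0,-0.1],[0,0,0,0,0,0,0],[0,0,0,0,0,0,0.2],[0,0,0,0,0,0,0.2]]]' 10
```

```text
t: 3.62
eef_pos: [0.4812, -0.0629, 0.0426]
ee_rot: [-3.141, 0.0, -1.571]
wrist_force: [0.4, 0.4, -0.0]
opening: 0.0554
finger_force: 10.0
```

```bash
python3 -m pendant '[[[0,0,-0.004,0,0,0,0.2],[0,0,-0.012,0,0,0,0.2],[0,0,-0.026,0,0,0,0.2],[0,0,-0.045,0,0,0,0.2],[0,0,-0.07,0,0,0,0.2],[0,0,-0.095,0,0,0,0.2],[0,0,-0.12,0,0,0,0.2],[0,0,-0.14,0,0,0,0.2],[0,0,-0.15,0,0,0,0.2],[0,0,-0.15,0,0,0,0.2]]]' 10
python3 - <<'E'
from h import *
o=bot.get_obs();im=bot.read_camera("wrist");print(o["eef_pos"],o["opening"],o["finger_force"],o["wrist_force"])
cv2.imwrite("pics/w2.png",im)
E
```

```text
t: 4.88
eef_pos: [0.4812, -0.0629, 0.1934]
ee_rot: [-3.14, 0.001, -1.571]
wrist_force: [0.6, -0.5, -0.0]
opening: 0.0556
finger_force: 10.0
[ 0.48115264 -0.06289105  0.19335348] 0.055609971865126014 9.999894900829531 [ 0.59205498 -0.48946433 -0.04061011]
```

View pics/w2.png

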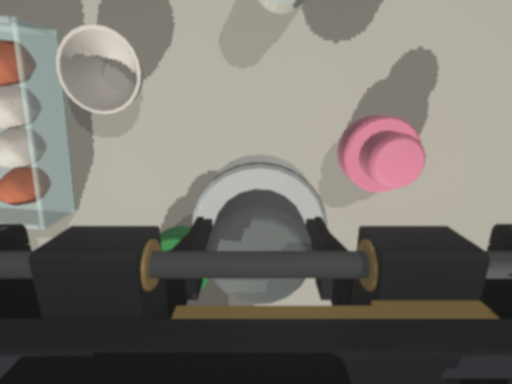

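The lid is held upright and centred, with its shoulder at x 194–326 and top at y 163. Moving above the grinder.

```bash
python3 -m pendant '[[[-0.005,-0.002,0,0,0,0,0.2],[-0.016,-0.006,0,0,0,0,0.2],[-0.033,-0.012,0,0,0,0,0.2],[-0.054,-0.02,0,0,0,0,0.2],[-0.079,-0.029,0,0,0,0,0.2],[-0.104,-0.038,0,0,0,0,0.2],[-0.127,-0.0465,0,0,0,0,0.2],[-0.146,-0.0535,0,0,0,0,0.2],[-0.159,-0.058,0,0,0,0,0.2],[-0.165,-0.06,0,0,0,0,0.2]]]' 10 && python3 -m pendant '[[[-0.008,-0.003,0,0,0,0,0.2],[-0.022,-0.008,0,0,0,0,0.2],[-0.044,-0.016,0,0,0,0,0.2],[-0.07,-0.025,0,0,0,0,0.2],[-0.098,-0.036,0,0,0,0,0.2],[-0.124,-0.045,0,0,0,0,0.2],[-0.145,-0.053,0,0,0,0,0.2],[-0.158,-0.058,0,0,0,0,0.2],[-0.164,-0.06,0,0,0,0,0.2],[-0.164,-0.06,0,0,0,0,0.2]]]' 10
python3 - <<'E'
from h import *
W=cam("wrist");o=bot.get_obs();print(o["eef_pos"],o["ee_rot"])
ims=[]
for n,(u,v) in(("scene",(315,155)),("side",(235,140))):
    im=bot.read_camera(n);ims.append(cv2.resize(im[v-48:v+48,u-32:u+32],(400,600),interpolation=cv2.INTER_CUBIC));print(n,u-32,v-48)
cv2.imwrite("pics/c2.png",np.hstack(ims))
E
```

```text
t: 6.18
eef_pos: [0.5411, 0.1027, 0.1924]
ee_rot: [3.141, -0.0, -1.57]
wrist_force: [-0.1, 1.0, -0.3]
opening: 0.0561
finger_force: 10.0
t: 7.42
eef_pos: [0.6009, 0.2661, 0.1923]
ee_rot: [3.141, -0.0, -1.571]
wrist_force: [-0.1, 0.3, -0.5]
opening: 0.0556
finger_force: 10.0
[0.60089094 0.26614515 0.19233795] [ 3.14116270e+00 -2.85158457e-04 -1.57066199e+00]
scene 283 107
side 203 92
```

View pics/c2.png

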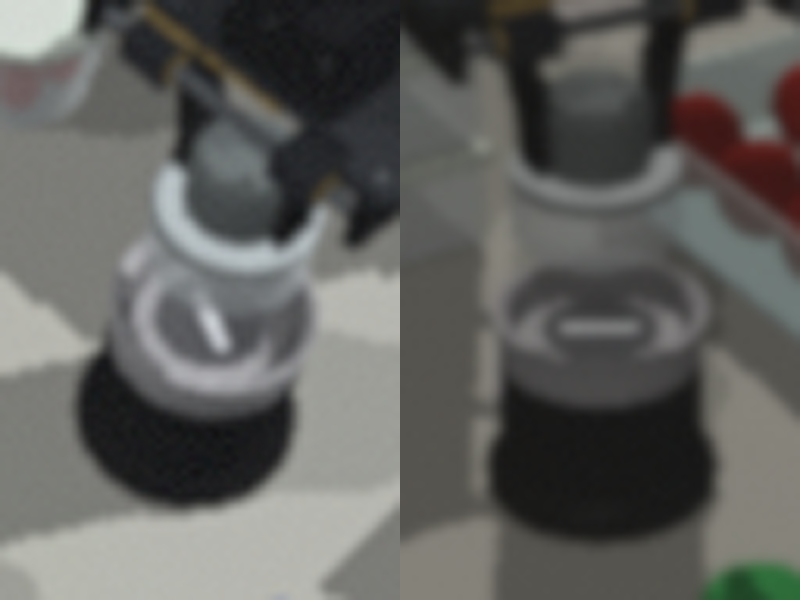

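The lid hangs above the mouth. In this crop the shoulder in the scene view spans x 153–328 with its bottom at y 275, and in the side view x 508–687 with its bottom at y 213. I'll fit it against the rim.

```bash
python3 - <<'E'
from h import *
S,D=cam("scene"),cam("side")
n=lambda o,**d:{k:(v+.5)/6.25-.5+o[k in"tb"] for k,v in d.items()}
a,b=n((283,107),l=153,r=328,b=275),n((203,92),l=108,r=287,b=213)
print(fit([(S,a)],.188,.042),fit([(D,b)],.188,.042),fit([(S,a),(D,b)],.188,.042))
E
```

```text
(array([0.6038, 0.2648]), array([ 0.2 , -0.2 ,  0.01])) (array([0.5973, 0.2599]), array([ 0.39, -0.39,  0.04])) (array([0.6013, 0.2656]), array([-0.17, -0.61, -0.63,  0.83, -0.07, -1.13]))
```

Lid and rim agree within about 0.5 mm. Lowering slowly.

```bash
python3 -m pendant '[[[0,-0.0005,0.006,0,0,0,0.2],[0,-0.0005,0.015,0,0,0,0.2],[0,-0.0005,0.025,0,0,0,0.2],[0,-0.0005,0.034,0,0,0,0.2],[0,-0.0005,0.041,0,0,0,0.2],[0,-0.0005,0.046,0,0,0,0.2],[0,-0.0005,0.05,0,0,0,0.2],[0,-0.0005,0.053,0,0,0,0.2],[0,-0.0005,0.056,0,0,0,0.2],[0,-0.0005,0.056,0,0,0,0.2]]]' 10
python3 -m pendant '[[[0,0,0.001,0,0,0,0.2],[0,0,0.002,0,0,0,0.2],[0,0,0.003,0,0,0,0.2],[0,0,0.003,0,0,0,0.2]]]' 10
```

```text
t: 8.78
eef_pos: [0.6014, 0.266, 0.1364]
ee_rot: [3.141, -0.0, -1.571]
wrist_force: [-0.2, -0.9, -0.6]
opening: 0.0559
finger_force: 10.0
t: 9.28
eef_pos: [0.6016, 0.2661, 0.1337]
ee_rot: [-3.141, 0.0, -1.571]
wrist_force: [0.4, -0.1, 0.4]
opening: 0.0557
finger_force: 10.0
```

```bash
python3 -m pendant '[[[0,0,0.001,0,0,0,0.2],[0,0,0.001,0,0,0,0.2],[0,0,0.002,0,0,0,0.2],[0,0,0.002,0,0,0,0.2]]]' 10
python3 -m pendant '[[[0,0,0.001,0,0,0,0.2],[0,0,0.002,0,0,0,0.2],[0,0,0.002,0,0,0,0.2]]]' 10
```

```text
t: 9.78
eef_pos: [0.6016, 0.2661, 0.1317]
ee_rot: [-3.141, 0.0, -1.571]
wrist_force: [-1.1, 0.2, 2.0]
opening: 0.0557
finger_force: 10.0
t: 10.15
eef_pos: [0.6015, 0.2661, 0.1296]
ee_rot: [-3.141, 0.0, -1.571]
wrist_force: [-1.3, -0.4, 3.4]
opening: 0.0557
finger_force: 10.0
```

```bash
python3 -m pendant '[[[0,0,0.001,0,0,0,0.2],[0,0,0.002,0,0,0,0.2],[0,0,0.003,0,0,0,0.2],[0,0,0.004,0,0,0,0.2],[0,0,0.004,0,0,0,0.2],[0,0,0.004,0,0,0,0.2]]]' 10
python3 - <<'E'
from h import *
f=[]
ims=[]
for n,(u,v) in(("side",(235,140)),("side",(235,140)),("scene",(315,155))):
    im=bot.read_camera(n);o=bot.get_obs();f.append([o["wrist_force"][2],o["eef_pos"][2]])
    ims.append(cv2.resize(im[v-30:v+30,u-20:u+20],(400,600),interpolation=cv2.INTER_CUBIC))
print(f);cv2.imwrite("pics/c3.png",np.hstack(ims[1:]))
D=cam("side")
for p in(0,.004,.008,.012,.016):
    s=ext(D,.6016,.266,.129-p,.042);g=ext(D,.6016,.266,.105,.056)
    print(p,{k:round(((s[k]-(110 if k in"tb" else 215))+.5)*10) for k in s},{k:round(((g[k]-(110 if k in"tb" else 215))+.5)*10) for k in s})
E
```

```text
t: 10.9
eef_pos: [0.6016, 0.266, 0.1257]
ee_rot: [-3.141, 0.0, -1.571]
wrist_force: [-1.8, -0.0, 5.3]
opening: 0.0557
finger_force: 10.0
[[np.float64(3.9826128237090828), np.float64(0.12571423775661283)], [np.float64(5.117008407312584), np.float64(0.12569617119674317)], [np.float64(4.8580142946476785), np.float64(0.1256638350806836)]]
0 {'l': 68, 'r': 337, 't': 182, 'b': 321} {'l': 26, 'r': 381, 't': 225, 'b': 412}
0.004 {'l': 69, 'r': 337, 't': 193, 'b': 332} {'l': 26, 'r': 381, 't': 225, 'b': 412}
0.008 {'l': 69, 'r': 337, 't': 204, 'b': 343} {'l': 26, 'r': 381, 't': 225, 'b': 412}
0.012 {'l': 69, 'r': 337, 't': 215, 'b': 354} {'l': 26, 'r': 381, 't': 225, 'b': 412}
0.016 {'l': 70, 'r': 337, 't': 226, 'b': 365} {'l': 26, 'r': 381, 't': 225, 'b': 412}
```

View pics/c3.png

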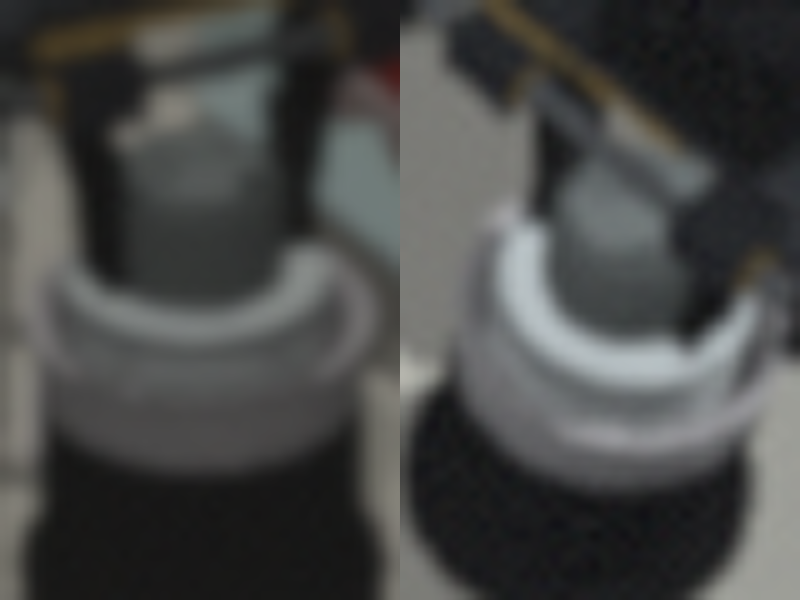

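The lid sits upright and concentric in the mouth. Its shoulder's lower edge is at about y 345 in the side crop; the prediction for 8 mm is 343. The 5 N force and the 8 mm of TCP travel agree, so I'm handing in.

```bash
python3 -c "
from rig import bot
print(bot.sign_off())"
```

```text
the job is handed in; nothing more can be done
None
```

The job is handed in: the lid is upright in the grinder's mouth and held about 8 mm down (half travel, about 5 N), with the fingers still gripping it at 10 N.

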